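Find the caddy that rattles and hold it out

TASK

The solid steel ball for cooling drinks was put away in one of the three alike closed tea caddies in the wooden tray; the other two are packed tight with cartons of tea bags. Lift the caddies one at a time and shake or rock each end to end along its long side; set those that stay quiet back down in their own bays, until you have one in your grip in which you feel the ball run and knock from end to end. Finish while still holding that caddy out, upright and still, a little above the mug that is set out beside the tray, without touching the mug; leave everything else where it is.

Things in the scene. Friction and masses are not known exactly. Their poses are not given: they have to be found in the camera images.
- tray: Fixed wooden tray, 80 mm along own x, 338 mm along own y, rim 26 mm high, with three bays in a row along y, 110 mm apart. Origin: centre of its underside. It stands up to 0.25 rad askew. The flank of a tall cupboard rises at the left edge of the worktop (about y = 0.37): keep the arm clear of it.
- bay_1 (a point): Centre of the inner floor of the left bay of the wooden tray, where the left caddy stands at the start; 8 mm above the worktop. The bay is 62 mm along own x by 102 mm along own y, with 18 mm high sides, so a caddy standing in it has 3 mm of play all round. Axes as the tray's: y along the row of bays (towards bay_1), z up.
- bay_2 (a point): Centre of the inner floor of the middle bay of the wooden tray, where the middle caddy stands at the start; 8 mm above the worktop. The bay is 62 mm along own x by 102 mm along own y, with 18 mm high sides, so a caddy standing in it has 3 mm of play all round. Axes as the tray's: y along the row of bays (towards bay_1), z up.
- bay_3 (a point): Centre of the inner floor of the right bay of the wooden tray, where the right caddy stands at the start; 8 mm above the worktop. The bay is 62 mm along own x by 102 mm along own y, with 18 mm high sides, so a caddy standing in it has 3 mm of play all round. Axes as the tray's: y along the row of bays (towards bay_1), z up.
- caddy_1_center (a point): Centre (half-way up, 53 mm above the underside) of the left closed tea caddy, in the left bay. All three look alike: plain bare-metal tins, 56 mm along own x, 96 mm along own y, flat-sided body 90 mm high, round 45 mm cap on top, 106 mm in all; z is up. Grasp across the 56 mm (fingers closing along own x), 50 to 75 mm above the underside. Lid fixed. 0.32 to 0.43 kg in all; the weights vary and tell nothing.
- caddy_2_center (a point): Centre (half-way up, 53 mm above the underside) of the middle closed tea caddy, in the middle bay. Size and grasp as the left one. Inside each is either a carton that cannot move, or the loose steel ball (40 mm, 0.2 kg) with 48 mm of free run along own y. The ball runs when the caddy is tilted end to end by over 0.15 rad, or shaken.
- caddy_3_center (a point): Centre (half-way up, 53 mm above the underside) of the right closed tea caddy, in the right bay. Size and grasp as the left one. Held level again after rocking, the ball mostly stays at the end it ran to (a jerk sends it back), so the moment felt at the wrist differs by 0.06 to 0.09 N m between the two ends; with a carton it does not.
- tea_mug_mouth (a point): Centre of the mouth of the single mug set out by itself to the right of the tray: stoneware, 77 mm across, 90 mm high with a side handle; this point is at rim height. It is loose. z is up.
- tea_mug: The same mug; origin on its underside, 18 mm off its centre towards its handle.
- timer_center (a point): Bystander: round wind-up kitchen timer, 64 mm across, 54 mm high, behind the tray; its centre.
- salt_center (a point): Bystander: salt shaker, 44 mm across, 90 mm high, behind the tray; its centre.
- pepper_center (a point): Bystander: pepper shaker, 44 mm across, 90 mm high, behind the tray; its centre.
- spoon: Bystander: steel teaspoon, 127 x 30 x 6 mm, on the worktop in front of the tray; its centre.
- candle: Bystander: tea light, 38 mm across, 15 mm high, behind the mug; centre of its underside.

How it is judged (in metres and radians):
On the way:
1. the caddy with the steel ball is held clear of the tray and shaken or rocked, so that the ball runs along it as far as its +y end (((distance between steel_ball_c0 and caddy_1_center below 0.055 m and z of caddy_1_center in the frame of bay_1 above 0.083 m and contact force between the fingers and caddy_1 above 1 N and y of steel_ball_c0 in the frame of caddy_1_center above 0.015 m) or (distance between steel_ball_c0 and caddy_2_center below 0.055 m and z of caddy_2_center in the frame of bay_2 above 0.083 m and contact force between the fingers and caddy_2 above 1 N and y of steel_ball_c0 in the frame of caddy_2_center above 0.015 m) or (distance between steel_ball_c0 and caddy_3_center below 0.055 m and z of caddy_3_center in the frame of bay_3 above 0.083 m and contact force between the fingers and caddy_3 above 1 N and y of steel_ball_c0 in the frame of caddy_3_center above 0.015 m))).
At the end, for the whole second after the job is handed in: The caddy with the steel ball is held by the fingers alone, upright (0.2 rad) and still, centred over the mug to 50 mm, its underside 10 to 150 mm above the rim; the other two stand in their own bays, let go; mug within 20 mm, bystanders within 30 mm of their start (((distance between steel_ball_c0 and caddy_1_center below 0.055 m and contact force between the fingers and caddy_1 above 2 N and horizontal distance between caddy_1_center and tea_mug_mouth below 0.05 m and z of caddy_1_center in the frame of tea_mug_mouth between 0.063 and 0.203 m and angle between caddy_1_center's own z axis and vertical below 0.2 rad and linear speed of caddy_1 below 0.03 m/s and contact force between caddy_1 and tea_mug below 0.1 N and contact force between caddy_1 and tray below 0.1 N and horizontal distance between caddy_2_center and bay_2 below 0.012 m and angle between each of caddy_2_center, caddy_3_center's own z axis and vertical below 0.08 rad and not (z of caddy_2_center in the frame of bay_2 above 0.059 m) and contact force between each of the fingers, caddy_1 and caddy_2 below 0.1 N and horizontal distance between caddy_3_center and bay_3 below 0.012 m and not (z of caddy_3_center in the frame of bay_3 above 0.059 m) and contact force between each of the fingers, caddy_1 and caddy_3 below 0.1 N) or (distance between steel_ball_c0 and caddy_2_center below 0.055 m and contact force between the fingers and caddy_2 above 2 N and horizontal distance between caddy_2_center and tea_mug_mouth below 0.05 m and z of caddy_2_center in the frame of tea_mug_mouth between 0.063 and 0.203 m and angle between caddy_2_center's own z axis and vertical below 0.2 rad and linear speed of caddy_2 below 0.03 m/s and contact force between caddy_2 and tea_mug below 0.1 N and contact force between caddy_2 and tray below 0.1 N and horizontal distance between caddy_1_center and bay_1 below 0.012 m and angle between each of caddy_1_center, caddy_3_center's own z axis and vertical below 0.08 rad and not (z of caddy_1_center in the frame of bay_1 above 0.059 m) and contact force between each of the fingers, caddy_2 and caddy_1 below 0.1 N and horizontal distance between caddy_3_center and bay_3 below 0.012 m and not (z of caddy_3_center in the frame of bay_3 above 0.059 m) and contact force between each of the fingers, caddy_2 and caddy_3 below 0.1 N) or (distance between steel_ball_c0 and caddy_3_center below 0.055 m and contact force between the fingers and caddy_3 above 2 N and horizontal distance between caddy_3_center and tea_mug_mouth below 0.05 m and z of caddy_3_center in the frame of tea_mug_mouth between 0.063 and 0.203 m and angle between caddy_3_center's own z axis and vertical below 0.2 rad and linear speed of caddy_3 below 0.03 m/s and contact force between caddy_3 and tea_mug below 0.1 N and contact force between caddy_3 and tray below 0.1 N and horizontal distance between caddy_1_center and bay_1 below 0.012 m and angle between each of caddy_1_center, caddy_2_center's own z axis and vertical below 0.08 rad and not (z of caddy_1_center in the frame of bay_1 above 0.059 m) and contact force between each of the fingers, caddy_3 and caddy_1 below 0.1 N and horizontal distance between caddy_2_center and bay_2 below 0.012 m and not (z of caddy_2_center in the frame of bay_2 above 0.059 m) and contact force between each of the fingers, caddy_3 and caddy_2 below 0.1 N)) and angle between tea_mug_mouth's own z axis and vertical below 0.1 rad and distance of tea_mug_mouth from where it was at the start of the episode below 0.02 m and distance of each of timer_center, salt_center, pepper_center, spoon, candle from where it was at the start of the episode below 0.03 m); the arm keeps its last pose, push and grip.
It fails at once if two caddies are lifted at once ((z of caddy_1_center in the frame of bay_1 above 0.083 m and z of caddy_2_center in the frame of bay_2 above 0.083 m) or (z of caddy_1_center in the frame of bay_1 above 0.083 m and z of caddy_3_center in the frame of bay_3 above 0.083 m) or (z of caddy_2_center in the frame of bay_2 above 0.083 m and z of caddy_3_center in the frame of bay_3 above 0.083 m)).
It fails at once if a caddy is let go more than 30 mm above its bay's floor, instead of being set down ((z of caddy_1_center in the frame of bay_1 above 0.083 m and contact force between the fingers and caddy_1 below 0.01 N) or (z of caddy_2_center in the frame of bay_2 above 0.083 m and contact force between the fingers and caddy_2 below 0.01 N) or (z of caddy_3_center in the frame of bay_3 above 0.083 m and contact force between the fingers and caddy_3 below 0.01 N)).
It fails at once if a caddy is tipped more than 70 degrees (angle between any of caddy_1_center, caddy_2_center, caddy_3_center's own z axis and vertical above 1.22 rad).
It fails at once if the mug is knocked over or pushed away (angle between tea_mug_mouth's own z axis and vertical above 0.5 rad or distance of tea_mug_mouth from where it was at the start of the episode above 0.05 m).
It fails at once if a bystander is knocked away (distance of any of timer_center, salt_center, pepper_center, spoon, candle from where it was at the start of the episode above 0.06 m).
It also fails if it takes over 72 s, if anything falls off the work surface, if the arm or the gripper's body presses on something with over 40 N, if the wrist force passes 120 N, or if a joint passes its speed limit or range.

ROBOT

A 7-joint arm with a two-finger parallel gripper is mounted at the origin on a cart in front of the work surface, level with it; the furniture and walls round the work are solid. World frame = base frame: x ahead of the robot, y to its left, z up, the work surface at z = 0. Lengths are in mm, angles in rad, forces in N, time in s.
With the tool pointing down it reaches from about 425 to 1025 mm from the base axis. Payload 9.4 kg.
Tool frame: the origin (TCP) lies between the finger pads; the fingertips stand 25 mm ahead of it and the grasp point (between the pads) lies 6 mm ahead of it; z points along the fingers, y is the line along which they close (so a half turn about z gives the same grasp; the last joint's range is limited). The gripper opens to 85 mm and grips with 20 to 120 N. Pads are 22 mm wide; open, the fingers measure 114 mm over their backs; the gripper's body (76 mm by 85 mm) begins 54 mm behind the grasp point. The pads swing forward as they close: fully open they stand 13 mm farther back than shut.
Start: joints at [-1.247, 0.599, -0.003, 1.599, 0.002, 0.943, -0.08], TCP at [282.865, 667.541, 256.275] pointing down, gripper open.
Joint ranges: [-2.57, 2.57], [-0.35, 1.97], [-1.29, 1.29], [0.11, 2.56], [-1.05, 4.19], [0.11, 1.86], [-2.63, 2.63]. Speed limits (rad/s): [2.22, 2.22, 3.01, 3.01, 3.14, 3.14, 3.14].

INTERFACE

Orientations are given as a unit quaternion [x, y, z, w].
In Python, from workcell import observe, vision, finish_job gives the robot as it stands.
- The arm moves only by the tool apply_moves, never from a script. Its argument "commands" is a list of rows, each a list of 2 entries, a list of its own where there are three numbers: the shift along the world's x, y, z in m, then the turn about the world's z in degrees. A call has 1 to 8 rows; each row is the pose to reach, as a shift and turn from the pose commanded when the call began; what a row does not reach only later rows make up. A row lasts 1/10 s, in which the tool goes at most 50 mm and 8.59 degrees, less where a joint would pass 70% of its speed; a pose out of reach is approached as far as the arm can. A call with a gripper value outside its range is refused whole. "grip" is the opening, from 0 (shut) to 1 (fully open), set as the call begins (left out, the last holds). The fingers move at their own pace and stop on an object; "squeeze" is the grip in N (left out, the last holds). Time passes only in rows, so rows that repeat a pose let the fingers close. It gives the time, the measured TCP pose, the force, the opening and the grip force at its end, in the units of the state.
- observe(): the state, without advancing time (a new reading comes with each control period).
- vision.snapshot(name): name is "scene" or "top"; returns (picture, depth): 384x512x3 uint8, red, green, blue; 384x512 float32, mm along the optical axis (not along the pixel's ray), 0 where there is no reading.
- vision.get_calibration(name): a dict with "intrinsics" (3x3 intrinsics, pixels), "position" and "attitude" of the camera in the world. Camera axes: x right, y down, z forward; pixel columns grow to the right and rows downward; lengths in mm; the calibration is good to about 2 mm. A picture is of the moment at which its call begins. get_calibration takes no time and is no camera call.
- finish_job(): hands the job in; it is judged then, once.
The state is a dict: "t": time; "qpos": joint angles; "qvel": joint speeds; "tau": joint torques, N m; "position": TCP position; "orientation": TCP orientation; "wrist_force": force on the tool from outside, world axes, zero at the start; "torque": the same for the moment, N m; "opening": opening from 0.0 (shut) to 1.0 (fully open); "gripper_force": force on a finger pad.
Only numpy, scipy, OpenCV 4.12 (cv2) and the standard library are available. Lean on these libraries where they do the work, as an engineer would, in place of code of your own. Each camera call takes 0.05 s, during which the arm holds its last target. There are 200 camera calls.

## Working session

There is one attempt and no reset: what is moved stays moved. The work goes in short steps, Python scripts to look and compute and a tool call to move; the robot and the scene stay as the last step left them, time stands still between calls to the robot, and variables do not carry over. Pictures are saved under pics/ and viewed, at most 10 in all, crops included, and the job is handed in when it is done.

Besides the shell and the picture viewer there is one more tool, called after "Request:" as name([rows], argument=value, ...), one row to a line, values as JSON. apply_moves: Moves the arm, as the interface text tells. Its arguments: {"type":"object","properties":{"commands":{"type":"array","items":{"type":"array"}},"grip":{"type":"number"},"squeeze":{"type":"number"}},"required":["commands"]}

```bash
mkdir -p pics; cat > h.py <<'E'
import numpy as np, cv2
from workcell import observe, vision, finish_job
from scipy.spatial.transform import Rotation as R
def cam(n):
    c=vision.get_calibration(n); K=np.array(c["intrinsics"]); a=np.array(c["attitude"])
    M=a if a.shape==(3,3) else R.from_quat(a).as_matrix()
    return K,M,np.array(c["position"])
def cloud(n):
    p,d=vision.snapshot(n); K,M,t=cam(n)
    v,u=np.mgrid[0:384,0:512]
    P=np.stack([(u-K[0,2])/K[0,0]*d,(v-K[1,2])/K[1,1]*d,d],-1)@M.T+t
    return p,d,P
E
python3 - <<'E'
from h import *
for n in("top","scene"):
    p,d,P=cloud(n); np.savez(f"{n}.npz",p=p,d=d,P=P)
    print(n,cam(n)[1].round(2).tolist(),cam(n)[2])
    cv2.imwrite(f"pics/{n}.png",cv2.resize(p[:,:,::-1],(800,600)))
print(observe())
E
```

```text
top [[-0.02, -0.99, 0.13], [-1.0, 0.02, -0.0], [0.0, -0.13, -0.99]] [ 452.26747851   -2.16285006 1163.46836974]
scene [[0.83, -0.37, 0.41], [-0.55, -0.56, 0.62], [-0.0, -0.74, -0.67]] [ 149.5249612  -625.82892043  783.28659239]
{'t': 0.1, 'qpos': array([-1.24671895,  0.60002985, -0.0025222 ,  1.6000374 ,  0.00179161,
        0.94286808, -0.07983232]), 'qvel': array([-0.00036463, -0.00036756, -0.00036322, -0.00152641,  0.00186807,
        0.00036488, -0.00079624]), 'tau': array([ 4.79599272e-03, -7.77987957e+01,  1.56965084e+00, -2.58621812e+01,
        1.26210219e-02,  5.44302326e-03,  8.23805237e-06]), 'position': array([282.7208797 , 667.20256403, 255.51907146]), 'orientation': array([ 1.99048373e-01,  9.79989437e-01, -6.66820291e-04, -6.85716730e-05]), 'wrist_force': array([ 0.6378256 , -0.28464493, -0.11461286]), 'torque': array([-0.03754009,  0.00554971, -0.04467961]), 'gripper_force': 0.0, 'opening': 1.0016364216687168}
```

View pics/top.png

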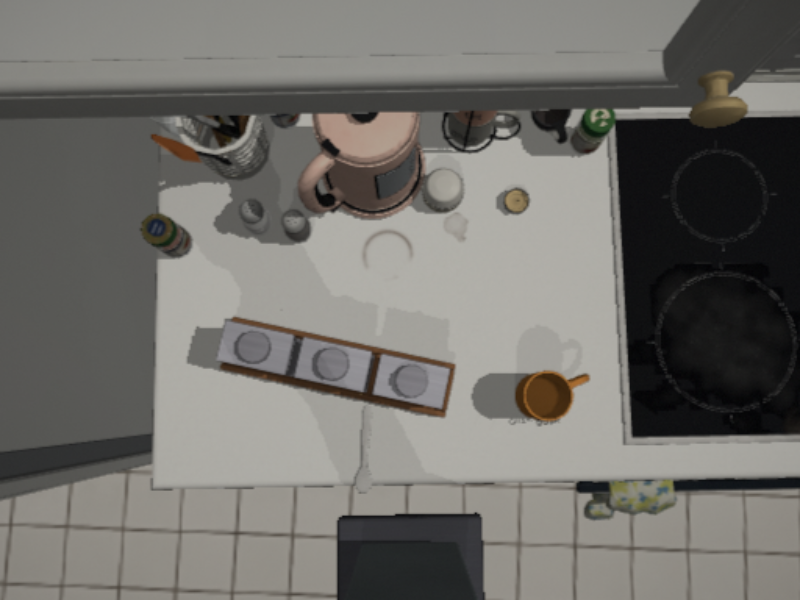

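View pics/scene.png

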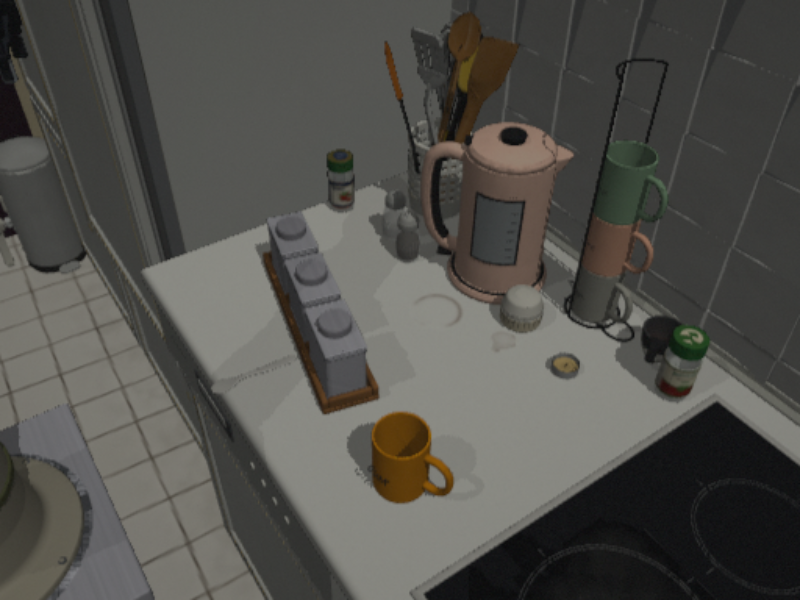

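Top view shows three silver caddies in the tray, with caps near (253,347), (331,364) and (411,380). The orange mug is at (545,395), with its handle to the right. The scene view agrees, and the arm sits off to the left. Next I'll turn these into positions and map the obstacles near the arm's start.

```bash
python3 - <<'E'
from h import *
T=np.load("top.npz");P=T["P"];p=T["p"];d=T["d"]
S=np.load("scene.npz")["P"]; 
def at(u,v,r=2,Q=P):
    u,v=int(u*.64),int(v*.64); return np.nanmedian(Q[v-r:v+r+1,u-r:u+r+1].reshape(-1,3),0).round(0).tolist()
for n,uv in dict(c1=(253,347),c2=(331,364),c3=(411,380),mug_in=(545,395),table=(480,450),front=(300,480),grayL=(80,300),grayL2=(80,420),bar=(80,460),timer=(443,185),salt=(253,215),pep=(295,225),candle=(515,200),blk=(410,560),spoon=(363,470),jar=(160,230)).items(): print(n,at(*uv))
print("scene canister",at(25,200,Q=S),"bowl",at(40,520,Q=S), "wall",at(280,100,Q=S), at(100,200,Q=S),at(60,20,Q=S))
x,y,z=P[...,0],P[...,1],P[...,2]
for lo,hi,nm in((84,94,"rim?"),(80,112,"caddy")):pass
m=(z>86)&(z<120)&(x>350)&(x<650)&(y>-30)&(y<360)
A=P[m][:,:2].astype(np.float32)
# restrict to tall flat bodies near caps
A=A[(A[:,0]<560)]
print("caddies rect",cv2.minAreaRect(A), len(A))
capm=(z>100)&(z<112)&(x<560)&(x>350)&(y>-30)&(y<340)
n,l,st,c=cv2.connectedComponentsWithStats(capm.astype(np.uint8))
for i in range(1,n):
    if st[i,4]>50:
        q=P[l==i]; (cx,cy),r=cv2.minEnclosingCircle(q[:,:2].astype(np.float32)); print("cap",(cx,cy),r,q.mean(0),st[i,4])
hsv=cv2.cvtColor(p,cv2.COLOR_RGB2HSV)
mm=(z>83)&(z<100)&(y<-60)&(y>-300)&(x<560)&(x>300)
q=P[mm]; print("mug rim",cv2.minEnclosingCircle(q[:,:2].astype(np.float32)),q[:,1].min(),q[:,1].max(),q[:,0].min(),q[:,0].max(),len(q))
tm=(z>86)&(z<94)&(x<560)&(x>350)&(y>-30)&(y<340)
n,l,st,c=cv2.connectedComponentsWithStats(tm.astype(np.uint8))
for i in range(1,n):
    if st[i,4]>50: print("body top",cv2.minAreaRect(P[l==i][:,:2].astype(np.float32)),st[i,4])
for nm,Q in(("top",P),("scene",S)):
    b=(Q[...,1]>330)&(Q[...,0]<900)&(Q[...,0]>100); q=Q[b]
    h=np.histogram2d(q[:,0],q[:,1],bins=[np.arange(100,901,100),np.arange(330,800,60)])[0]
    zz=[[int(q[(q[:,0]//100==i)&((q[:,1]-330)//60==j)][:,2].max()) if h[i-1,j] else None for j in range(7)] for i in range(1,9)]
    print(nm); [print(r) for r in zz]
E
```

```text
c1 [528.0, 208.0, 113.0]
c2 [505.0, 102.0, 113.0]
c3 [479.0, -7.0, 114.0]
mug_in [458.0, -205.0, 6.0]
table [377.0, -108.0, -0.0]
front [339.0, 158.0, 1.0]
grayL [576.0, 381.0, 258.0]
grayL2 [438.0, 381.0, 245.0]
bar [391.0, 382.0, 239.0]
timer [766.0, -59.0, 54.0]
salt [718.0, 214.0, 88.0]
pep [701.0, 154.0, 86.0]
candle [753.0, -171.0, 7.0]
blk [108.0, -0.0, -585.0]
spoon [353.0, 66.0, 3.0]
jar [693.0, 338.0, 107.0]
scene canister [279.0, 1678.0, -598.0] bowl [73.0, -29.0, 31.0] wall [615.0, 382.0, 215.0] [364.0, 778.0, -111.0] [365.0, 628.0, 321.0]
caddies rect ((505.9718017578125, 109.82748413085938), (296.3276062011719, 57.38401794433594), 76.82941436767578) 3282
cap (529.1519775390625, 207.7322540283203) 29.342967987060547 [527.05781526 200.07039532 108.19385257] 140
cap (514.1311645507812, 105.28807830810547) 16.63986587524414 [513.8589405  105.31960315 110.07002694] 66
cap (497.5566101074219, 89.34329986572266) 24.40349006652832 [498.10263749  87.27465077 108.90406856] 87
cap (481.82196044921875, -13.899652481079102) 24.23621940612793 [481.91922712 -17.3706997  109.68472843] 
[... 231 characters left out ...]
384329 489.5075045635436 191
top
[-884, -878, -880, -885, -883, -885, -883]
[-883, -882, -883, -888, -888, -885, -884]
[420, 380, None, None, None, None, None]
[431, 392, None, None, None, None, None]
[439, None, None, None, None, None, None]
[449, None, None, None, None, None, None]
[451, None, None, None, None, None, None]
[251, None, None, None, None, None, None]
scene
[-886, -886, -887, -888, -887, -886, -884]
[-888, -887, -887, -883, 365, 362, 287]
[420, 416, 403, 382, 367, 360, 338]
[417, 388, None, None, None, -888, -897]
[397, 103, None, None, None, None, None]
[376, 140, None, None, None, None, None]
[356, None, None, None, None, None, None]
[334, None, None, None, None, None, None]
```

Request:
apply_moves([
  [[-0.005,-0.05,0],0],
  [[-0.005,-0.1,0],-5],
  [[-0.005,-0.15,0],-12],
  [[-0.005,-0.2,0],-20],
  [[-0.005,-0.25,0],-28],
  [[0,-0.3,0],-36],
  [[0.015,-0.345,0],-44],
  [[0.045,-0.38,0],-52],
], grip=1, squeeze=60)

```text
t: 0.9
position: [326.2, 284.7, 256.3]
orientation: [0.61, 0.792, -0.001, -0.0]
wrist_force: [1.3, 1.0, -0.3]
opening: 0.998
gripper_force: 0.0
```

Request:
apply_moves([
  [[0.035,-0.03,0],-7],
  [[0.08,-0.045,0],-14],
  [[0.12,-0.06,0],-21],
  [[0.16,-0.07,0],-28],
  [[0.19,-0.079,0],-28],
  [[0.2,-0.079,0],-28],
  [[0.2,-0.079,0],-28],
])

```text
t: 1.6
position: [528.7, 208.2, 255.8]
orientation: [0.783, 0.622, -0.0, 0.0]
wrist_force: [-0.5, 0.5, -1.2]
opening: 1.001
gripper_force: 0.0
```

```bash
python3 - <<'E'
from h import *
o=observe(); print(o["t"],o["position"],o["orientation"],o["torque"])
p,d,P=cloud("scene"); q=cv2.resize(p[120:270,150:300,::-1],(600,600),interpolation=2); cv2.imwrite("pics/a.png",q)
E
```

```text
1.6 [528.70128883 208.16581696 255.79282442] [ 7.82797516e-01  6.22276424e-01 -2.48658413e-04  1.98546361e-04] [ 0.01979861  0.00526331 -0.03952228]
```

View pics/a.png

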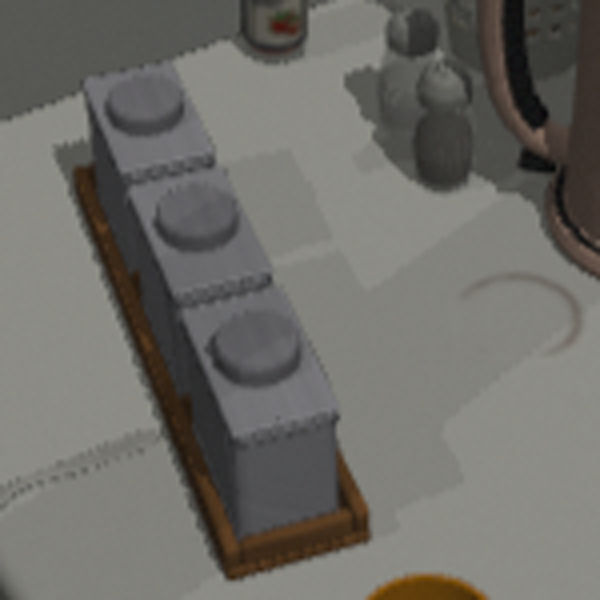

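The crop shows three caps at about (145,102), (197,214) and (257,340); the arm isn't rendered. I'll cross-check the cap centres with both cameras.

```bash
python3 - <<'E'
from h import *
def ray(n,u,v,z):
    K,M,t=cam(n); r=M@np.linalg.inv(K)@np.array([u,v,1.]); return (t+r*(z-t[2])/r[2])[:2].round(1)
for a,b in((145,102),(197,212),(257,339)): print("scene",ray("scene",150+a/4-.4,120+b/4-.4,114))
for a,b in((253,346),(331,362.5),(411,379)): print("top",ray("top",a*.64,b*.64,114))
E
```

```text
scene [525.3 197. ]
scene [501.6  93.2]
scene [477.9 -10.8]
top [528.7 205.6]
top [504.5 100.1]
top [480.4  -7.5]
```

Request:
apply_moves([
  [[0,0,-0.05],0],
  [[0,0,-0.09],0],
  [[0,0,-0.12],0],
  [[0,0,-0.12],0],
])

```text
t: 2.05
position: [524.3, 208.7, 133.3]
orientation: [0.782, 0.624, -0.003, -0.001]
wrist_force: [0.0, 0.5, 0.1]
opening: 0.997
gripper_force: 0.0
```

Request:
apply_moves([
  [[-0.001,-0.004,-0.025],0],
  [[-0.001,-0.004,-0.05],0],
  [[-0.001,-0.004,-0.057],0],
  [[-0.001,-0.004,-0.057],0],
  [[-0.001,-0.004,-0.057],0],
])

```text
t: 2.55
position: [527.2, 205.0, 80.7]
orientation: [0.782, 0.623, 0.001, 0.0]
wrist_force: [-0.8, 0.1, 0.2]
opening: 0.996
gripper_force: 0.0
```

Request:
apply_moves([
  [[0,0,0],0],
  [[0,0,0],0],
  [[0,0,0],0],
  [[0,0,0],0],
  [[0,0,0],0],
  [[0,0,0],0],
], grip=0, squeeze=60)

```text
t: 3.15
position: [527.7, 204.9, 80.5]
orientation: [0.782, 0.623, 0.001, 0.0]
wrist_force: [0.6, 0.1, 9.4]
opening: 0.653
gripper_force: 62.9
```

Request:
apply_moves([
  [[0,0,0.02],0],
  [[0,0,0.05],0],
  [[0,0,0.09],0],
  [[0,0,0.125],0],
  [[0,0,0.14],0],
  [[0,0,0.14],0],
  [[0,0,0.14],0],
  [[0,0,0.14],0],
])

```text
t: 3.95
position: [526.0, 204.4, 218.0]
orientation: [0.782, 0.623, -0.001, -0.0]
wrist_force: [0.2, 0.0, -4.0]
opening: 0.644
gripper_force: 66.0
```

```bash
cat > tq.py <<'E'
from h import *
# moment about tray x axis (yaw -13 deg), averaged over a few readings
L=[]
for i in range(4):
    vision.snapshot("top"); o=observe(); L.append(o["torque"])
a=np.radians(-12.9); ex=np.array([np.cos(a),np.sin(a),0]); ey=np.array([-np.sin(a),np.cos(a),0])
L=np.array(L); print(round(o["t"],2),"Mx",(L@ex).round(4),"My",(L@ey).round(4).mean(),"F",o["wrist_force"].round(2),"p",o["position"].round(1),"v",abs(o["qvel"]).max().round(4))
E
python3 tq.py
```

```text
4.15 Mx [-0.0005  0.025   0.0143 -0.0152] My -0.011625 F [-0.54 -0.08 -2.96] p [526.6 204.3 218.3] v 0.006
```

Request:
apply_moves([
  [[-0.011,-0.048,0],0],
  [[-0.022,-0.096,0],0],
  [[-0.011,-0.048,0],0],
  [[0,0,0],0],
  [[-0.011,-0.048,0],0],
  [[-0.022,-0.096,0],0],
  [[-0.022,-0.096,0],0],
  [[-0.022,-0.096,0],0],
])

```text
t: 4.95
position: [504.6, 107.1, 219.1]
orientation: [0.783, 0.622, -0.0, -0.0]
wrist_force: [0.2, 0.7, -2.9]
opening: 0.647
gripper_force: 72.4
```

```bash
python3 tq.py
```

```text
5.15 Mx [0.0697 0.0988 0.0497 0.0166] My 0.007374999999999999 F [-1.34 -0.74 -3.52] p [505.2 109.5 219.1] v 0.0045
```

Request:
apply_moves([
  [[0.011,0.048,0],0],
  [[0.022,0.096,0],0],
  [[0.011,0.048,0],0],
  [[0,0,0],0],
  [[0.011,0.048,0],0],
  [[0.022,0.096,0],0],
  [[0.022,0.096,0],0],
  [[0.022,0.096,0],0],
])

```text
t: 5.95
position: [526.7, 206.9, 218.7]
orientation: [0.781, 0.624, -0.0, -0.0]
wrist_force: [-1.2, -0.9, -3.7]
opening: 0.649
gripper_force: 74.2
```

```bash
python3 tq.py
```

```text
6.15 Mx [-0.1302 -0.1337 -0.0896 -0.032 ] My 0.00035000000000000005 F [-0.24 -0.19 -2.81] p [526.6 203.7 219.2] v 0.0066
```

```bash
sed -i 's/range(4)/range(10)/' tq.py; python3 tq.py
```

```text
6.65 Mx [-0.0302 -0.0666 -0.1009 -0.0261  0.0211 -0.0199 -0.0673 -0.0282 -0.0169
 -0.0487] My -0.003489999999999999 F [-0.38  0.36 -3.96] p [526.9 204.5 219.3] v 0.0023
```

Request:
apply_moves([
  [[-0.011,-0.048,0],0],
  [[-0.022,-0.096,0],0],
  [[-0.011,-0.048,0],0],
  [[0,0,0],0],
  [[-0.011,-0.048,0],0],
  [[-0.022,-0.096,0],0],
  [[-0.022,-0.096,0],0],
  [[-0.022,-0.096,0],0],
])

```text
t: 7.45
position: [504.8, 107.2, 219.6]
orientation: [0.783, 0.622, 0.0, 0.0]
wrist_force: [0.8, 0.7, -3.1]
opening: 0.651
gripper_force: 74.3
```

```bash
python3 tq.py
```

```text
7.95 Mx [ 0.0312  0.0854  0.0266  0.0195  0.0683 -0.0388 -0.0007 -0.0425  0.0466
 -0.0194] My -0.006739999999999999 F [-1.    0.42 -3.29] p [504.9 108.9 219.2] v 0.0032
```

```bash
sed -i 's/range(10)/range(24)/; s/"Mx",(L@ex).round(4)/"Mx",[(L@ex)[i:i+8].mean().round(4) for i in (0,8,16)],"med",np.median((L@ex)[6:]).round(4)/' tq.py; python3 tq.py
```

```text
9.15 Mx [np.float64(0.0187), np.float64(0.009), np.float64(-0.0019)] med 0.0058 My 0.0062250000000000005 F [ 0.36 -0.91 -3.7 ] p [504.9 108.5 219.3] v 0.002
```

Request:
apply_moves([
  [[0.011,0.048,0],0],
  [[0.022,0.096,0],0],
  [[0.011,0.048,0],0],
  [[0,0,0],0],
  [[0.011,0.048,0],0],
  [[0.022,0.096,0],0],
  [[0.022,0.096,0],0],
  [[0.022,0.096,0],0],
])

```text
t: 9.95
position: [526.8, 206.0, 218.9]
orientation: [0.781, 0.624, -0.0, -0.0]
wrist_force: [-0.3, 0.2, -3.3]
opening: 0.648
gripper_force: 74.5
```

```bash
python3 tq.py
```

```text
11.15 Mx [np.float64(-0.0594), np.float64(-0.0533), np.float64(-0.0282)] med -0.0384 My -0.010191666666666667 F [ 0.96  0.57 -3.81] p [526.9 204.6 219.3] v 0.0011
```

Request:
apply_moves([
  [[-0.011,-0.048,0],0],
  [[-0.022,-0.096,0],0],
  [[-0.033,-0.144,0],0],
  [[-0.044,-0.192,0],0],
  [[-0.033,-0.144,0],0],
  [[-0.022,-0.096,0],0],
  [[-0.022,-0.096,0],0],
  [[-0.022,-0.096,0],0],
])

```text
t: 11.95
position: [505.1, 110.0, 219.1]
orientation: [0.781, 0.624, 0.0, -0.0]
wrist_force: [-0.3, -0.5, -3.5]
opening: 0.647
gripper_force: 75.2
```

```bash
python3 tq.py
```

```text
13.15 Mx [np.float64(-0.0593), np.float64(-0.0478), np.float64(-0.0589)] med -0.0507 My -0.007537499999999999 F [-0.63 -0.43 -4.33] p [504.9 108.5 219.3] v 0.0019
```

Request:
apply_moves([
  [[0.011,0.048,0],0],
  [[0.022,0.096,0],0],
  [[0.022,0.096,0],0],
  [[0.011,0.048,0],0],
  [[0,0,0],0],
  [[0,0,0],0],
  [[0,0,0],0],
])

```text
t: 13.85
position: [504.7, 107.2, 219.5]
orientation: [0.783, 0.622, 0.0, 0.0]
wrist_force: [-0.2, 0.9, -2.6]
opening: 0.65
gripper_force: 75.0
```

```bash
python3 tq.py
```

```text
15.05 Mx [np.float64(0.021), np.float64(-0.0226), np.float64(0.0005)] med -0.0084 My 0.0016249999999999997 F [-0.12 -0.46 -3.36] p [504.8 108.5 219.3] v 0.0029
```

Request:
apply_moves([
  [[-0.011,-0.048,0],0],
  [[-0.022,-0.096,0],0],
  [[-0.022,-0.096,0],0],
  [[-0.011,-0.048,0],0],
  [[0,0,0],0],
  [[0,0,0],0],
  [[0,0,0],0],
  [[0,0,0],0],
])

```text
t: 15.85
position: [504.5, 107.7, 219.2]
orientation: [0.783, 0.623, -0.0, 0.0]
wrist_force: [-0.4, -0.9, -4.3]
opening: 0.646
gripper_force: 74.8
```

Request:
apply_moves([
  [[0,0,0],0],
  [[0,0,0],0],
  [[0,0,0],0],
  [[0,0,0],0],
  [[0,0,0],0],
  [[0,0,0],0],
  [[0,0,0],0],
  [[0,0,0],0],
])

```text
t: 16.65
position: [504.9, 108.6, 219.3]
orientation: [0.782, 0.623, -0.0, 0.0]
wrist_force: [0.3, 0.4, -3.5]
opening: 0.649
gripper_force: 74.8
```

```bash
sed -i 's/range(24)/range(16)/; s/(0,8,16)/(0,8)/; s/\[6:\]//' tq.py; python3 tq.py
```

```text
17.45 Mx [np.float64(-0.0377), np.float64(-0.0694)] med -0.0512 My 0.00639375 F [-0.75  0.03 -3.61] p [504.9 108.5 219.3] v 0.0014
```

Held at the same spot, the settled end-to-end moment is about 0.00 after a stop towards −y and −0.053 N m after a stop towards +y. So the left caddy has the ball, and I'll carry it over the mug.

Request:
apply_moves([
  [[-0.004,-0.025,0],0],
  [[-0.011,-0.065,0],0],
  [[-0.018,-0.11,0],0],
  [[-0.025,-0.155,0],0],
  [[-0.033,-0.2,0],0],
  [[-0.04,-0.245,0],0],
  [[-0.046,-0.285,0],0],
  [[-0.05,-0.308,0],0],
])

```text
t: 18.25
position: [454.0, -203.0, 219.6]
orientation: [0.783, 0.621, -0.0, 0.001]
wrist_force: [-0.4, -0.1, -4.3]
opening: 0.648
gripper_force: 74.9
```

Request:
apply_moves([
  [[0,0,0],0],
  [[0,0,0],0],
  [[0,0,0],0],
  [[0,0,0],0],
  [[0,0,0],0],
  [[0,0,0],0],
  [[0,0,0],0],
  [[0,0,0],0],
])

```text
t: 19.05
position: [454.9, -199.3, 219.3]
orientation: [0.782, 0.623, -0.0, 0.0]
wrist_force: [0.4, 0.2, -2.6]
opening: 0.652
gripper_force: 74.9
```

```bash
python3 tq.py; python3 - <<'E'
from h import *
a,_,P=cloud("scene"); b,_,_=cloud("top")
cv2.imwrite("pics/end.png",np.hstack([cv2.resize(x[:,:,::-1],(400,300)) for x in(a,b)]))
E
```

```text
19.85 Mx [np.float64(0.0092), np.float64(-0.0079)] med 0.0067 My -0.0006562500000000005 F [-0.1  -0.11 -3.98] p [ 454.9 -199.4  219.3] v 0.0031
```

View pics/end.png

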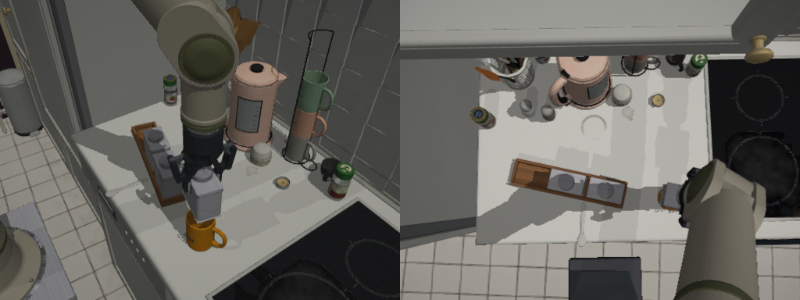

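The left frame shows the caddy upright in the fingers at about (203,195), just above the mug at (205,230). The right frame shows the left bay empty and the other two caddies and the bystanders in place.

```bash
python3 -c "
from h import *
print(finish_job())"
```

```text
the job is handed in; nothing more can be done
None
```

I handed the job in with the left caddy held upright and still above the mug. The wrist moment shifted by about 0.055 N m between its two ends, just under the stated 0.06–0.09, so I took it as the one with the ball and left the middle and right caddies untested in their bays; no verdict came back.

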